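# Clamp a nozzle with three clicks of a hand press and hold it

### The arm

A 6-joint arm with a two-finger parallel gripper is mounted at the origin on a cart in front of the work surface, level with it; the furniture and walls round the work are solid. World frame = base frame: x ahead of the robot, y to its left, z up, the work surface at z = 0. Lengths are in m, angles in degrees, forces in N, time in s.
With the tool pointing down it reaches from about 0.325 to 0.775 m from the base axis. Payload 5.5 kg.
Tool frame: the origin (TCP) lies between the finger pads; the fingertips stand 8 mm ahead of it and the grasp point (between the pads) lies 11 mm behind it; z points along the fingers, y is the line along which they close (so a half turn about z gives the same grasp; the last joint's range is limited). The gripper opens to 88 mm and grips with 3 to 60 N. Pads are 20 mm wide; open, the fingers measure 115 mm over their backs; the gripper's body (75 mm by 178 mm) begins 61 mm behind the grasp point.
Start: joints at [-77.046, 5.22, 70.514, -0, 104.267, -3.249], TCP at [0.167, -0.576, 0.231] pointing down, gripper open.
Joint ranges: [-164.24, 164.24], [-49.07, 125.15], [9.68, 141.18], [-86.29, 266.29], [3.28, 154.24], [-151.56, 151.56]. Speed limits (degrees/s): [147.25, 147.25, 172.46, 180, 180, 180].

### API

Orientations are given as a 3x3 rotation matrix whose columns are the frame's x, y, z axes.
In Python, from station import r gives the robot as it stands. Calls block until the motion is done:
- r.goto(position, orientation): joint-space move of the TCP to a pose.
- r.movel(position, attitude=None, vel=0.15, max_force=None): straight line of the TCP; attitude=None keeps the orientation; vel is the mean speed in m/s. With max_force (N) it stops when the force on the tool has changed by that much, and returns True; else False.
- r.goto_joints(angles): joint-space move.
- r.grip(opening): finger opening in m; the grip force is fixed at half the most; returns when the fingers have stopped.
- r.hold(seconds).
- r.inverse_kinematics(position, orientation): joint angles nearest the present ones, or None.
- r.state(): the state.
- r.read_camera(name): name is "scene" or "top"; returns the picture (400x640x3 uint8, red, green, blue); there is no depth.
- r.camera_model(name): a dict with "fx", "fy", "cx", "cy" (pixels), "world_to_cam" (4x4, takes a point from world to camera coordinates). Camera axes: x right, y down, z forward; pixel columns grow to the right and rows downward; lengths in m; the calibration is good to about 2 mm. A picture is of the moment at which its call begins. camera_model takes no time and is no camera call.
A pose or a line that the arm cannot do raises r.MotionError and nothing moves.
- r.job_done(): hands the job in; it is judged then, once.
The state is a dict: "time_s": time; "qpos": joint angles; "qvel": joint speeds; "effort": joint torques, N m; "tcp_pos": TCP position; "eef_rot": TCP orientation; "wrist_force": force on the tool from outside, world axes, zero at the start; "ft_torque": the same for the moment, N m; "finger_gap": finger opening in m; "grip_force": force on a finger pad.
Only numpy, scipy, OpenCV 4.12 (cv2) and the standard library are available. Lean on these libraries where they do the work, as an engineer would, in place of code of your own. Each camera call takes 0.05 s, during which the arm holds its last target. There are 200 camera calls.

### The job

Slide the carrier with the nozzle fully home under the foot of the hand press, keeping the nozzle standing in its nest. Then push the press lever gently down by exactly three clicks, which you can feel (never over the fourth), and finish while still holding the lever down there: it springs back up if let go. Leave the jar, the bush, the caliper and the screwdriver alone.

Things in the scene. Friction and masses are not known exactly. Their poses are not given: they have to be found in the camera images.
- press: Grey hand press fixed to the bench, 0.27 m high; its -x axis is its front (towards the robot), +y its left, z up. Base 12 mm thick, x -120 to 80 mm, y -85 to 85 mm about this origin, which lies on the bench. Head and column x 0 to 80, y 10 to 80 mm, the head from z 125 mm up. Foot at x 30, y 45 mm; the lever is on the right side, y -80 mm.
- carrier (a joint): How far the aluminium carrier stands out to the front from home, in m: 0 = fully home (hard stop, nozzle under the foot). It slides along the press's x axis with about 2 N of friction and stays where it is left.
- push_plate (a point): Middle of the front face of the carrier's upright push plate: 32 mm wide (along the press's y), 36 mm high (18 mm above and below this point), 10 mm thick. Push it towards the press's +x.
- press_lever (a joint): Lever angle, rad: 0 = at rest, raised 0.3 above level; grows as the grip goes down. Axis along the press's y at x 40, z 165 mm. A sprung plunger clicks over teeth every 0.2 rad (26 mm at the grip), crests at 0.1, 0.3, 0.5, 0.7, 0.9. The push needed at the grip rises to about 9 N before each crest and falls to about 5 N just past it. A spring always pushes the lever up.
- lever_grip (a point): Centre of the black round grip at the lever's front end, 130 mm from the lever's axis: a bar 24 mm in diameter and 36 mm long, lying along the press's y; its top is 12 mm above this point. Going down by three clicks the grip swings about 6 mm to the front and back again. Best pushed from above with closed fingers.
- foot: Round steel sprung foot of the press, 26 mm across; origin at the centre of its underside. It comes down 25 mm per rad of lever, meets a nozzle standing in the nest between the second and third clicks, and presses on it with about 2 N at three clicks.
- nozzle: White blast nozzle tip, 27 mm across and 44 mm high, standing point up in the ring nest (26 mm wide, 6 mm deep) of the carrier, 85 mm behind the push plate's front face. Origin: centre of its underside, z up.
- jar: White screw-top jar with a white ribbed lid, 59 mm across, 78 mm high, a bystander left of the press; origin at the underside's centre.
- bush: Turned steel flanged bush, 34 mm across, 28 mm high, a bystander right of the press; origin at the underside's centre.
- caliper: Caliper lying flat, 224 mm long, 73 mm wide, 14 mm high, a bystander right of the press; origin at its middle on the bench.
- screwdriver: Screwdriver with a black handle lying flat, 200 mm long, 27 mm high, a bystander left of the press; origin at its middle on the bench.

How it is judged:
By the outcome, as a careful person would: the job done as asked, in the order asked, and still so for the second after the job is handed in, while the arm keeps its last pose, push and grip.
It also fails if it takes over 67 s, if anything falls off the work surface, if the arm or the gripper's body presses on something with over 40 N, if the wrist force passes 120 N, or if a joint passes its speed limit or range.

## Working session

There is one attempt and no reset: what is moved stays moved. The work goes in short steps, each a Python script; the robot and the scene stay as the last script left them, time stands still between calls to the robot, and variables do not carry over. Pictures are saved under pics/ and viewed, at most 10 in all, crops included, and the job is handed in when it is done.

```bash
mkdir -p pics
python3 - <<'E'
from station import r
import cv2
for n in("scene","top"):
    cv2.imwrite(f"pics/{n}0.png",cv2.resize(r.read_camera(n)[:,:,::-1],(800,500)))
    m=r.camera_model(n);print(n,m)
E
```

```text
scene {'fx': 400.92644980256784, 'fy': 400.92644980256784, 'cx': 320.70029507155505, 'cy': 203.7282525616245, 'world_to_cam': array([[ 0.77648143, -0.62991148, -0.01697391, -0.42354245],
       [-0.49297711, -0.59046583, -0.63900209,  0.37637393],
       [ 0.39249223,  0.50454101, -0.7690177 ,  0.83159178],
       [ 0.        ,  0.        ,  0.        ,  1.        ]])}
top {'fx': 495.7825517115854, 'fy': 495.7825517115854, 'cx': 325.35708208401553, 'cy': 204.61801808005538, 'world_to_cam': array([[ 0.0121383 , -0.999887  , -0.00886791,  0.00723118],
       [-0.99480193, -0.01117892, -0.10121338,  0.56112943],
       [ 0.10110281,  0.01005037, -0.99482522,  1.18441512],
       [ 0.        ,  0.        ,  0.        ,  1.        ]])}
```

View pics/scene0.png

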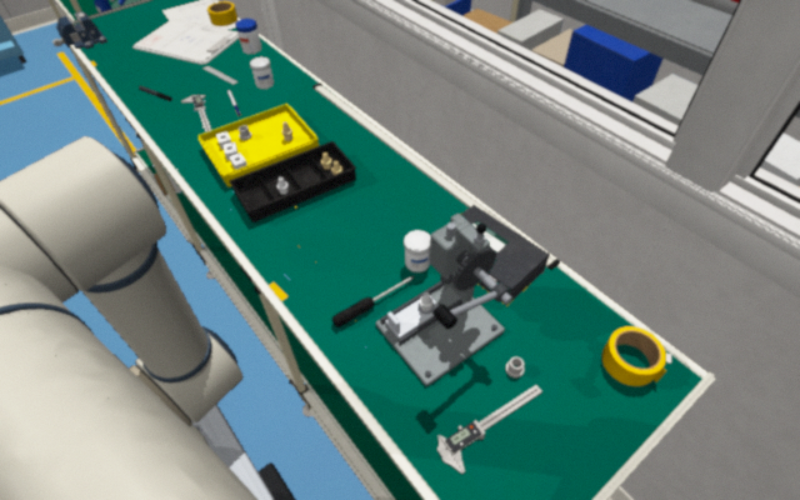

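View pics/top0.png

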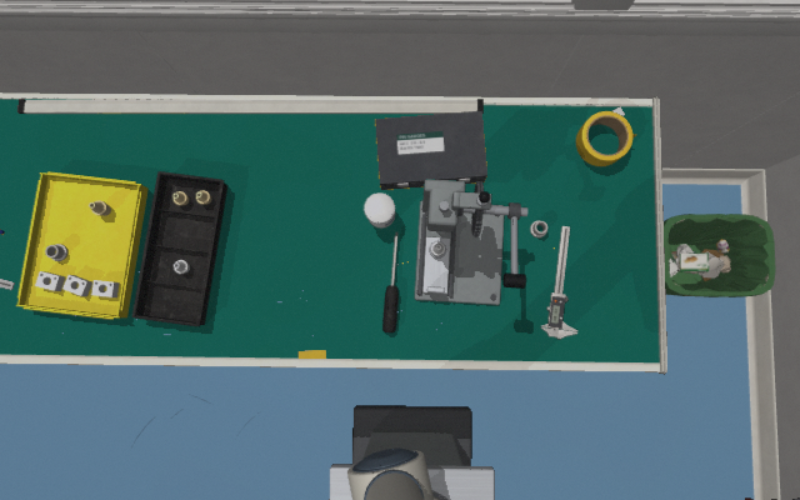

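The press is at about (460,245) in the 800-px top view, with the carrier at its left (435,265), the grip at (515,281), the screwdriver at (390,310) and the jar at (380,210). I'll enlarge that area for exact points.

Run:
```python
from station import r
import cv2
t=r.read_camera("top")[:,:,::-1];s=r.read_camera("scene")[:,:,::-1]
cv2.imwrite("pics/t1.png",cv2.resize(t[140:255,315:435],None,fx=5,fy=5,interpolation=cv2.INTER_CUBIC))
cv2.imwrite("pics/s1.png",cv2.resize(s[200:320,290:450],None,fx=5,fy=5,interpolation=cv2.INTER_CUBIC)[:600,:800])
```

```text
(no output)
```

View pics/t1.png

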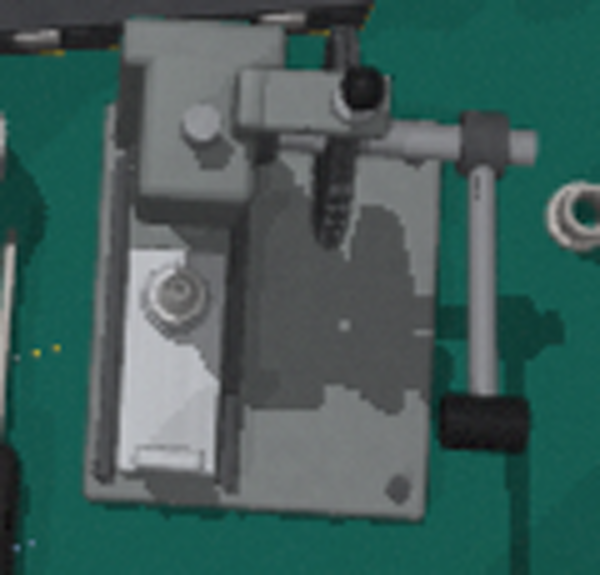

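View pics/s1.png

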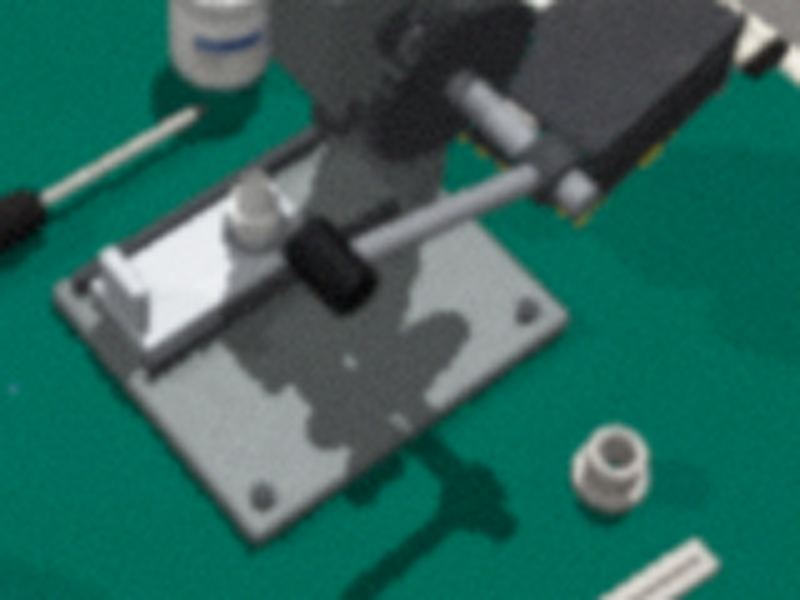

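The enlarged top view shows the base front corners at (86,495) and (422,518), the push plate at (168,460) and the grip at (485,424). In the enlarged scene view the corners are at (55,292), (255,540) and (565,318), the grip is at (330,265), and the nozzle stands in its nest.

```bash
cat > h.py <<'E'
from station import r
import numpy as np, cv2
M={n:r.camera_model(n) for n in("top","scene")}
O={"top":(315,140),"scene":(290,200)}
def px(n,p): return np.array(p)/5-.4+O[n]
def ray(n,p):
    m=M[n];T=m["world_to_cam"];R=T[:3,:3];u,v=px(n,p)
    d=R.T@[(u-m["cx"])/m["fx"],(v-m["cy"])/m["fy"],1];return -R.T@T[:3,3],d/np.linalg.norm(d)
def plane(n,p,z):
    c,d=ray(n,p);return c+d*(z-c[2])/d[2]
def tri(a,b):
    A=np.zeros((3,3));B=np.zeros(3)
    for n,p in(("top",a),("scene",b)):
        c,d=ray(n,p);P=np.eye(3)-np.outer(d,d);A+=P;B+=P@c
    return np.linalg.solve(A,B)
def proj(n,P):
    m=M[n];c=m["world_to_cam"][:3,:3]@P+m["world_to_cam"][:3,3]
    return ((np.array([c[0]*m["fx"]/c[2]+m["cx"],c[1]*m["fy"]/c[2]+m["cy"]])-O[n]+.4)*5).round()
E
python3 - <<'E'
from h import *
np.set_printoptions(precision=4,suppress=True)
fl=plane("top",(86,492),.012);fr=plane("top",(424,513),.012)
fl2=plane("scene",(55,290),.012);fr2=plane("scene",(255,534),.012);br2=plane("scene",(567,315),.012)
for a in(fl,fr,fl2,fr2,br2):print(a)
d=fl-fr;print(np.linalg.norm(d),np.degrees(np.arctan2(-d[0],d[1])))
d=fl2-fr2;print(np.linalg.norm(d),np.degrees(np.arctan2(-d[0],d[1])));d=br2-fr2;print(np.linalg.norm(d),np.degrees(np.arctan2(d[1],d[0])))
print("grip",tri((485,424),(330,265)))
print("plate top L/R front",tri((134,468),(101,256)),tri((203,472),(139,300)),"nozzle tip",tri((178,285),(255,172)))
E
```

```text
[ 0.4802 -0.0029  0.012 ]
[ 0.4719 -0.1691  0.012 ]
[ 0.4776 -0.0037  0.012 ]
[ 0.4691 -0.1671  0.012 ]
[ 0.6645 -0.1774  0.012 ]
0.16643714876325846 -2.8716170155664287
0.16364790935506482 -2.995025077810996
0.1956580302182069 -3.015660889088783
grip [ 0.5033 -0.1672  0.2053]
plate top L/R front [ 0.491  -0.0258  0.056 ] [ 0.489  -0.0583  0.0585] nozzle tip [ 0.5753 -0.0444  0.0707]
```

```bash
cat >> h.py <<'E'
yaw=np.radians(-2.95);ex=np.array([np.cos(yaw),np.sin(yaw),0]);ey=np.array([-ex[1],ex[0],0])
org=np.array([.5946,-.0919,0])
def W(x,y,z): return org+ex*x+ey*y+np.array([0,0,z])
def att(t,s=1):
    t=np.radians(t);z=np.sin(t)*ex+np.array([0,0,-np.cos(t)]);y=-s*ey;return np.column_stack([np.cross(y,z),y,z])
E
python3 - <<'E'
from h import *
np.set_printoptions(precision=3,suppress=True)
print(r.state()["eef_rot"],r.state()["time_s"])
for s in(1,-1):
  for p,t in((W(-.165,.049,.16),12),(W(-.165,.049,.044),12),(W(-.065,.049,.044),12),(W(-.087,-.08,.24),0),(W(-.087,-.08,.14),0)):
    print(s,p,r.inverse_kinematics(p,att(t,s)))
E
```

```text
[[ 0.96   0.279 -0.   ]
 [ 0.279 -0.96   0.001]
 [ 0.    -0.001 -1.   ]] 0.2
1 [ 0.432 -0.034  0.16 ] [-10.251 -33.396 110.964   1.514  90.526  82.87 ]
1 [ 0.432 -0.034  0.044] [-10.251 -32.03  121.855   1.546  78.274  82.542]
1 [ 0.532 -0.04   0.044] [ -8.672 -13.568 108.183   1.239  73.447  84.049]
1 [ 0.504 -0.167  0.24 ] [-22.052  -5.354  80.129  -0.    105.225  70.898]
1 [ 0.504 -0.167  0.14 ] [-22.052  -5.442  90.332  -0.     95.109  70.898]
-1 [ 0.432 -0.034  0.16 ] [-10.251 -33.396 110.964   1.514  90.526 -97.13 ]
-1 [ 0.432 -0.034  0.044] [-10.251 -32.03  121.855   1.546  78.274 -97.458]
-1 [ 0.532 -0.04   0.044] [ -8.672 -13.568 108.183   1.239  73.447 -95.951]
-1 [ 0.504 -0.167  0.24 ] [ -22.052   -5.354   80.129   -0.     105.225 -109.102]
-1 [ 0.504 -0.167  0.14 ] [ -22.052   -5.442   90.332   -0.      95.109 -109.102]
```

Run:
```python
from h import *
np.set_printoptions(precision=4,suppress=True)
r.grip(0)
r.goto(np.array([.28,-.35,.30]),att(12))
r.goto(W(-.17,.049,.20),att(12))
r.movel(W(-.165,.049,.044))
f0=r.state()["wrist_force"]
print(r.movel(W(-.125,.049,.044),vel=.05,max_force=5))
hit=r.movel(W(-.050,.049,.044),vel=.025,max_force=8)
s=r.state();print(hit,s["time_s"],(s["tcp_pos"]-org)@ex,s["tcp_pos"],f0,s["wrist_force"])
for n in("scene","top"):
    o=O[n];c=r.read_camera(n)[o[1]:o[1]+115,o[0]:o[0]+140,::-1]
    cv2.imwrite(f"pics/{n}2.png",cv2.resize(c,None,fx=5,fy=5,interpolation=cv2.INTER_CUBIC))
```

```text
False
True 8.0417 -0.07092520203353521 [ 0.5263 -0.0392  0.0433] [ 0.2351 -0.5817  1.1094] [-0.0426 -0.3245  0.0014]
```

View pics/scene2.png

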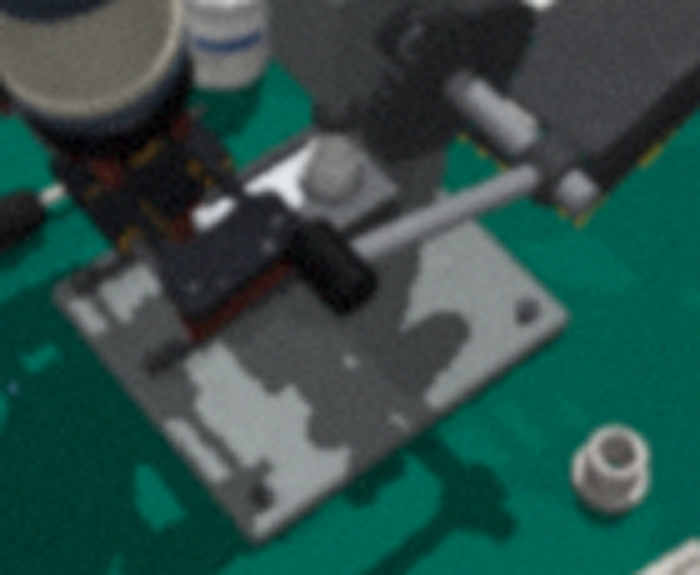

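The nozzle, near (333,165), stands upright beside the head. The stop came a few mm earlier than I predicted, so I'll push again more firmly to see whether that's the hard stop.

Run:
```python
from h import *
np.set_printoptions(precision=4,suppress=True)
for i in range(3):
    p=r.state()["tcp_pos"]
    hit=r.movel(p+ex*.02,vel=.015,max_force=[8,12,15][i])
    s=r.state();print(hit,s["time_s"],(s["tcp_pos"]-org)@ex,s["wrist_force"]@ex)
r.hold(.2);print(r.state()["wrist_force"])
```

```text
True 8.575 -0.07096966247450624 -0.14460693518300116
True 9.0333 -0.07090277684509519 -0.6567025622518484
True 9.5 -0.07082550696862773 -1.0274681703219126
[-0.7978 -0.5373 -0.8523]
```

Run:
```python
from h import *
p=r.state()["tcp_pos"]
r.movel(p-ex*.06,vel=.15)
r.movel(W(-.16,.049,.25),vel=.25)
r.goto(np.array([.30,-.28,.30]),att(0))
print(r.state()["time_s"])
im=[]
for n in("scene","top"):
    o=O[n];c=r.read_camera(n)[o[1]:o[1]+100,o[0]:o[0]+120,::-1]
    cv2.imwrite(f"pics/{n}3.png",cv2.resize(c,None,fx=5,fy=5,interpolation=cv2.INTER_CUBIC))
```

```text
12.35
```

View pics/scene3.png

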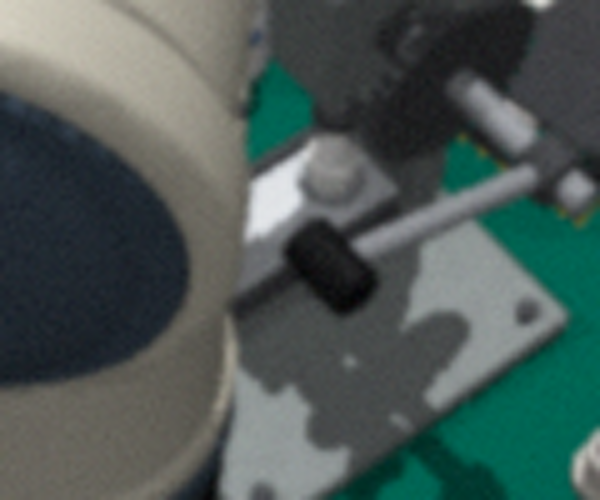

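View pics/top3.png

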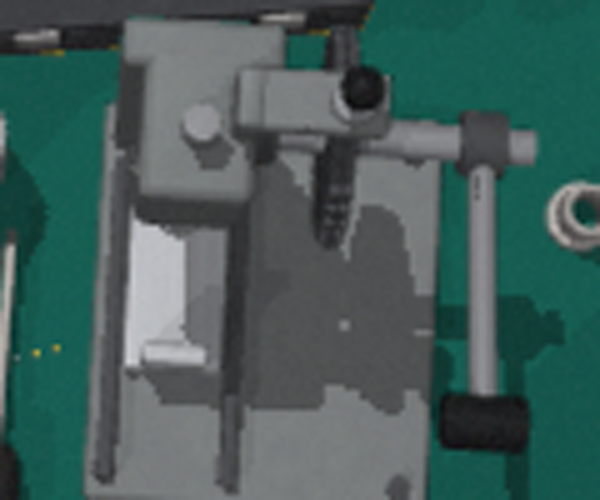

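Run:
```python
from h import *
np.set_printoptions(precision=4,suppress=True)
R=np.array([ex,ey,[0,0,1]])
for p in((168,470),(176,364)): print(R@(plane("top",p,.058)-org))
for p in((176,354),(170,459)): print("face mid",R@(plane("top",p,.058)-org))
print("noz",R@(plane("scene",(255,172),.062)-org),R@(plane("scene",(333,140),.062)-org))
for x in(-.065,-.06,-.055,-.05): print(x,proj("top",W(x,.045,.058)),proj("top",W(x-.0,.045,.022)))
print(proj("scene",W(.03,.045,.062)),proj("scene",W(.03,.045,.018)),proj("scene",W(.02,.045,.018)))
im=cv2.cvtColor(cv2.imread("pics/top3.png"),6);print(im[330:410:4,165:185].mean(1).round())
im=cv2.cvtColor(cv2.imread("pics/t1.png"),6);print(im[430:500:4,155:180].mean(1).round())
```

```text
[-0.1075  0.0449  0.058 ]
[-0.0569  0.0441  0.058 ]
face mid [-0.0521  0.0444  0.058 ]
face mid [-0.1023  0.0443  0.058 ]
noz [-0.019   0.0517  0.062 ] [0.0243 0.0438 0.062 ]
-0.065 [173. 381.] [170. 387.]
-0.06 [174. 370.] [171. 376.]
-0.055 [174. 360.] [171. 366.]
-0.05 [175. 349.] [172. 356.]
[340. 133.] [336. 184.] [321. 193.]
[164. 173. 167. 148. 163. 182. 191. 179. 145. 103.  80.  78.  82.  82.
  82.  81.  80.  81.  83. 114.]
[174. 173. 172. 171. 145. 156. 179. 187. 182. 147. 104.  81.  79.  80.
  80.  80.  80.  79.]
```

The plate now sits 2 mm from nominal home, which is within calibration, and a 15 N push met a hard stop, so the carrier is home with the nozzle upright. Next is the lever: touch the grip, then follow its arc in small steps while logging force.

```bash
cat > lev.py <<'E'
from h import *
def gx(th): return .038-.130*np.cos(.3-th)   # x biased by the measured -2 mm
def gz(th): return .165+.130*np.sin(.3-th)
E
python3 - <<'E'
from lev import *
np.set_printoptions(precision=2,suppress=True)
r.goto(W(gx(0),-.08,.27),att(0))
r.movel(W(gx(0),-.08,.235),vel=.1); r.hold(.3)
f0=r.state()["wrist_force"]
hit=r.movel(W(gx(0),-.08,.205),vel=.02,max_force=2)
s=r.state();zc=s["tcp_pos"][2];print(hit,s["time_s"],zc-.008-.012,"expected",gz(0),s["wrist_force"]-f0)
np.save("z.npy",np.r_[zc,f0])
for th in np.arange(.025,.301,.025):
    hit=r.movel(W(gx(th),-.08,zc+gz(th)-gz(0)),vel=.03,max_force=20)
    s=r.state();print(round(th,3),hit,s["tcp_pos"][2]-zc-gz(th)+gz(0),s["wrist_force"]-f0)
print(s["time_s"])
E
```

```text
True 14.9417 0.20341459297574818 expected 0.20341762686597414 [-1.02  0.69  3.25]
0.025 False 0.0019135637168957442 [-0.63  0.38  7.09]
0.05 False 0.002064010752097084 [-1.55  1.02  7.4 ]
0.075 False 0.0019532263064418465 [-3.63  2.49  7.73]
0.1 False 0.0016821504781761032 [-3.95  0.26  7.96]
0.125 False 0.0013871297073254074 [-3.76  0.19  7.08]
0.15 False 0.001031397099609449 [-4.86 -0.35  5.66]
0.175 False 0.0006999472767042492 [-3.52  0.37  4.69]
0.2 False 0.000929743896274593 [-4.68  0.7   6.01]
0.225 False 0.0013511342132966342 [-4.92  0.08  9.31]
0.25 False 0.0013797757732194327 [-4.11  0.48  8.88]
0.275 False 0.0012644859941653153 [-6.23 -0.22  6.98]
0.3 False 0.0010250160307180012 [-3.55  1.37  7.38]
18.0333
```

Run:
```python
from lev import *
np.set_printoptions(precision=2,suppress=True)
a=np.load("z.npy");zc,f0=a[0],a[1:]
for th in np.arange(.325,.601,.025):
    hit=r.movel(W(gx(th),-.08,zc+gz(th)-gz(0)),vel=.03,max_force=20)
    s=r.state();print(round(th,3),hit,s["tcp_pos"][2]-zc-gz(th)+gz(0),s["wrist_force"]-f0)
r.hold(.5);s=r.state();print(s["time_s"],s["tcp_pos"][2]-zc+gz(0),s["wrist_force"]-f0)
for n in("scene",):
    o=O[n];c=r.read_camera(n)[o[1]-60:o[1]+100,o[0]-40:o[0]+160,::-1]
    cv2.imwrite(f"pics/{n}4.png",cv2.resize(c,None,fx=3.7,fy=3.7,interpolation=cv2.INTER_CUBIC))
```

```text
0.325 False 0.0008273528529534058 [-4.19 -0.25  5.99]
0.35 False 0.0005721968388427423 [-3.2   0.44  5.14]
0.375 False 0.00022094629853616765 [-1.88 -1.11  3.88]
0.4 False 0.0007199303755664466 [-3.52  0.36  6.31]
0.425 False 0.0011420308191298356 [-4.58  0.29  9.48]
0.45 False 0.0010739702015268304 [-6.24  0.73  7.6 ]
0.475 False 0.000981765000117485 [-4.76 -1.55  6.74]
0.5 False 0.0008477918160030296 [-4.    0.42  6.95]
0.525 False 0.0007030333262184607 [-3.39 -1.46  5.25]
0.55 False 0.000550145821897885 [-1.   -0.18  5.51]
0.575 False 0.00042061364704107373 [-3.29 -0.41  7.98]
0.6 False 0.0008360674879324126 [-2.93  1.19  7.7 ]
21.6333 0.12754385552946723 [-2.36 -0.24  6.55]
```

View pics/scene4.png

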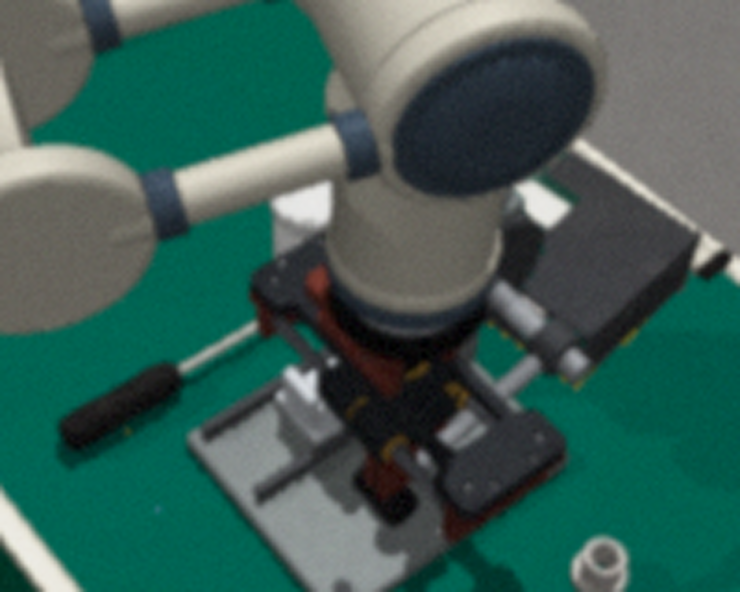

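The tips hold the grip (385,495) at a lever angle of about 0.59 rad. Three force peaks and drops were felt, the carrier is still home and nothing else was disturbed.

```bash
python3 -c "
from station import r
print(r.job_done())"
```

```text
the job is handed in; nothing more can be done
None
```

I slid the carrier home against its hard stop with the nozzle upright, pushed the lever down three clicks (about 0.59 rad) and handed the job in with the lever still held there; the result of the judging was not reported back.

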